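Take the scraper off its hook and clear the plate

TASK

Lift the straight-bladed scraper off its two-pronged hook on the tool rack, use its blade to sweep all four brass offcuts off the dark plate into the trough along the plate's near edge, then hang the scraper back on its free hook and let go. Do not touch the offcuts with the gripper. Leave the loupe standing where it is on the plate, and leave the round-footed lap on its hook and the calliper and other bench things where they are.

Things in the scene. Friction and masses are not known exactly. Their poses are not given: they have to be found in the camera images.
- rack: Grey steel tool rack fixed on the bench, left or right of the middle, 150 x 230 x 190 mm. Origin: underside, z up; x points from the prong tips to the open back frame, whose cross rail has its front face at x = 72 and top at z = 183. Its two hooks, at y = 60 and y = -60, carry the scraper and the lap, either way round.
- hook_a (a point): The rack's hook at y = 60: two level prongs, 8 mm thick, 25 mm either side of this point (42 free between), tops at this height (z 170), from the rail to x = -28, then bent up to tips at x = -34, top z 188. A tool hangs with its neck between the prongs, crossbar resting across both. Axes as the rack.
- hook_b (a point): The rack's other hook, at y = -60; same shape as hook_a.
- scraper: Straight-bladed scraper, 172 mm tall, 0.2-0.3 kg, hanging upright, blade about parallel to the rail, origin 60 over the bench. Origin: middle of the lower edge; z up, y along the blade. Blade 84 wide (y), 14 thick (x), z 0 to 47, 12 thick rubber lip. Neck 20 wide, 14 thick, z 45 to 110; crossbar 84 wide, 14 thick, z 110 to 122.
- grip (a point): Middle of the scraper's hold, 153 above its lower edge, same axes: a black upright block 30 wide (y), 22 thick (x), from 122 to 172 above the lower edge, taken from above.
- lap: Hand lap hanging on the rack's other hook, not to be moved: neck, crossbar, grip and heights as the scraper, but a round steel foot 80 mm in diameter and 30 high instead of the blade. Origin: centre of its underside.
- board: Sweeping board fixed on the bench, on the other side from the rack. Origin: underside below the plate's middle; z up, x away from the trough. Flat dark plate: x -100 to 100, y -150 to 150, top at z = 30. Curbs 6 thick, 10 above the plate, along both sides and the back (x = 100). The edge at x = -100, towards the robot, is open to the trough.
- trough (a point): Middle of the trough's floor, z = 4, axes as the board. The trough is part of the board: x -176 to -100, y -150 to 150 in the board's frame, floor 26 below the plate's top, outer rim at z = 34.
- slab: Brass offcut, flat block 34 x 24 x 10 mm, lying on the plate. Origin: centre of its underside.
- disc: Brass offcut, disc 28 mm in diameter and 10 mm thick, lying flat on the plate. Origin: centre of its underside.
- stub: Brass offcut, square bar end 36 mm long (along its y) and 14 mm square, lying on the plate. Origin: centre of its underside.
- angle: Brass offcut, flat L of 32 x 28 mm, 10 mm thick, lying on the plate. Origin: underside, at the middle of its outline.
- loupe: Black watchmaker's loupe, 34 mm in diameter and 45 mm high, 90 g, standing loose on the rear half of the plate among the offcuts; must stay upright where it is. Origin: centre of its underside.
- calliper: Calliper with a black display, about 190 mm long (its y), 70 mm wide over the jaws and 15 mm high, lying on the bench in front of the rack; not to be moved. Origin: underside of the beam near its middle.
- oil_bottle: Small amber bottle, 44 mm in diameter, 85 high, standing on the bench behind the rack and board; not to be moved. Origin: centre of its underside.
- parts_jar: Small jar, 56 mm in diameter, 50 high, standing behind the rack and board; not to be moved. Origin: centre of its underside.
- watch: Watch head on a grey cushion, 60 x 80 x 41 mm, at the back of the bench; not to be moved. Origin: centre of its underside.

How it is judged:
On the way, in this order (a step that is already met when the one before it is completed fails the run):
1. the scraper is lifted up and off its hook, clear of the prong tips (x of scraper in the frame of rack below -0.055 m and contact force between scraper and rack below 0.1 N and height (world z) of scraper above 0.02 m and contact force between the fingers and scraper above 1 N), for 0.1 s.
2. all four offcuts lie in the trough while the scraper is still held (x of slab in the frame of board between -0.178 and -0.098 m and y of slab in the frame of board between -0.153 and 0.153 m and z of slab in the frame of board between -0.002 and 0.033 m and x of disc in the frame of board between -0.178 and -0.098 m and y of disc in the frame of board between -0.153 and 0.153 m and z of disc in the frame of board between -0.002 and 0.033 m and x of stub in the frame of board between -0.178 and -0.098 m and y of stub in the frame of board between -0.153 and 0.153 m and z of stub in the frame of board between -0.002 and 0.033 m and x of angle in the frame of board between -0.178 and -0.098 m and y of angle in the frame of board between -0.153 and 0.153 m and z of angle in the frame of board between -0.002 and 0.033 m and contact force between the fingers and scraper above 1 N), for 0.2 s.
At the end, for the whole second after the job is handed in: All four offcuts lie in the trough (beyond the plate's open edge, inside the walls, origins below 33 mm over the bench), and the scraper hangs at rest on a hook of the rack: crossbar on both prongs behind the tips (height within 5 mm), upright within 0.1 rad, centred on the hook within 18 mm (x of slab in the frame of board between -0.178 and -0.098 m and y of slab in the frame of board between -0.153 and 0.153 m and z of slab in the frame of board between -0.002 and 0.033 m and x of disc in the frame of board between -0.178 and -0.098 m and y of disc in the frame of board between -0.153 and 0.153 m and z of disc in the frame of board between -0.002 and 0.033 m and x of stub in the frame of board between -0.178 and -0.098 m and y of stub in the frame of board between -0.153 and 0.153 m and z of stub in the frame of board between -0.002 and 0.033 m and x of angle in the frame of board between -0.178 and -0.098 m and y of angle in the frame of board between -0.153 and 0.153 m and z of angle in the frame of board between -0.002 and 0.033 m and z of scraper in the frame of rack between 0.055 and 0.065 m and x of scraper in the frame of rack between -0.026 and 0.068 m and angle between scraper's own z axis and vertical below 0.1 rad and (y of scraper in the frame of rack between -0.078 and -0.042 m or y of scraper in the frame of rack between 0.042 and 0.078 m) and linear speed of each of slab, disc, stub, angle, scraper below 0.02 m/s and angular speed of scraper below 0.2 rad/s); the robot touches nothing.
It fails at once if the gripper or arm touches an offcut (contact force between any of the arm, the fingers and slab above 0.5 N or contact force between any of the arm, the fingers and disc above 0.5 N or contact force between any of the arm, the fingers and stub above 0.5 N or contact force between any of the arm, the fingers and angle above 0.5 N).
It fails at once if the loupe is shifted by more than 12 mm or tipped (distance of loupe from where it was at the start of the episode above 0.012 m or angle between loupe's own z axis and vertical above 0.35 rad).
It fails at once if the lap is shifted on its hook by more than 30 mm or the calliper, bottle, jar or watch by more than 20 mm (distance of lap from where it was at the start of the episode above 0.03 m or distance of any of calliper, oil_bottle, parts_jar, watch from where it was at the start of the episode above 0.02 m).
It also fails if it takes over 58 s, if anything falls off the work surface, if the arm or the gripper's body presses on something with over 40 N, if the wrist force passes 120 N, or if a joint passes its speed limit or range.

ROBOT

A 7-joint arm with a two-finger parallel gripper is mounted at the origin on the work surface. World frame = base frame: x ahead of the robot, y to its left, z up, the work surface at z = 0. Lengths are in m, angles in rad, forces in N, time in s.
With the tool pointing down it reaches from about 0.35 to 0.9 m from the base axis. Payload 7.2 kg.
Tool frame: the origin (TCP) lies at the very end of the fingers, on their centre line; the grasp point (between the pads) lies 19 mm behind it; z points along the fingers, y is the line along which they close (so a half turn about z gives the same grasp; the last joint's range is limited). The gripper opens to 88 mm and grips with 3 to 60 N. Pads are 20 mm wide; open, the fingers measure 115 mm over their backs; the gripper's body (75 mm by 178 mm) begins 61 mm behind the grasp point.
Start: joints at [-1.356, 0.411, -0.013, 1.596, 0.006, 1.134, -0.082], TCP at [0.174, 0.6, 0.223] pointing down, gripper open.
Joint ranges: [-2.95, 2.95], [-0.29, 1.99], [-1.47, 1.44], [0.14, 2.54], [-1.03, 4.17], [0.13, 1.85], [-2.86, 2.86]. Speed limits (rad/s): [2.39, 2.39, 3.01, 3.01, 3.14, 3.14, 3.14].

INTERFACE

Orientations are given as a unit quaternion [x, y, z, w].
In Python, from cell import robot gives the robot as it stands.
- The arm moves only by the tool carry_out, never from a script. Its argument "commands" is one flat list of numbers, 7 for each row, row after row: the shift along the tool's x, y, z in mm, then the turn, a rotation vector about the tool's x, y, z in rad, then the finger opening in mm, from 0 to 87.8. In form: [dx, dy, dz, wx, wy, wz, grip, dx, dy, dz, wx, wy, wz, grip, ...]. A call has 1 to 20 rows; each row is the pose to reach, as a shift and turn from the pose commanded when the call began, along the tool's axes at that moment; what a row does not reach only later rows make up. A row lasts 1/8 s, in which the tool goes at most 62.5 mm and 10.7 degrees, less where a joint would pass 70% of its speed; a pose out of reach is approached as far as the arm can. A call with a gripper value outside its range is refused whole. The fingers move at their own pace and stop on an object; "grip_force" is the grip in N (left out, the last holds). Time passes only in rows, so rows that repeat a pose let the fingers close. It gives the time, the measured TCP pose, the force, the opening and the grip force at its end, in the units of the state.
- robot.read_state(): the state, without advancing time (a new reading comes with each control period).
- robot.capture(name): name is "side" or "top" or "wrist"; returns the picture (384x512x3 uint8, red, green, blue); there is no depth.
- robot.calibration(name): a dict with "intrinsics" (3x3 intrinsics, pixels), "cam_to_world" (4x4, takes a point from camera to world coordinates). Camera axes: x right, y down, z forward; pixel columns grow to the right and rows downward; lengths in m; the calibration is good to about 2 mm. The wrist camera is an equidistant fisheye: a pixel r from the principal point sees the ray r / f radians off the axis. A picture is of the moment at which its call begins: read the wrist's pose just before it. calibration takes no time and is no camera call; for the wrist camera it gives the pose at the moment of the call.
- robot.sign_off(): hands the job in; it is judged then, once.
Trained networks look in the newest picture that a camera, given by its name, has taken for a name from the list of things; names that differ only in an ending like _2 or _b are one class to them, and where a whole thing is asked for, a point or a joint stands for the part that bears it (a point fixed in the world has none). Each returns a list of dicts, best first, with "conf" (0 to 1); they miss things now and then, are a little off and sometimes report something else, mostly with a low value. They report only what shows in the picture. A call takes as long as a camera call.
- robot.spot_in(camera, thing): "rect" ([left, top, width, height] in pixels, round what is visible of it).
The state is a dict: "time": time; "qpos": joint angles; "qd": joint speeds; "effort": joint torques, N m; "tool_pos": TCP position; "ee_rot": TCP orientation; "contact_force": force on the tool from outside, world axes, zero at the start; "torque": the same for the moment, N m; "gripper_width": finger opening in m; "finger_force": force on a finger pad.
Only numpy, scipy, OpenCV 4.12 (cv2) and the standard library are available. Lean on these libraries where they do the work, as an engineer would, in place of code of your own. Each camera call takes 0.05 s, during which the arm holds its last target. There are 200 camera calls.

## Working session

There is one attempt and no reset: what is moved stays moved. The work goes in short steps, Python scripts to look and compute and a tool call to move; the robot and the scene stay as the last step left them, time stands still between calls to the robot, and variables do not carry over. Pictures are saved under pics/ and viewed, at most 14 in all, crops included, and the job is handed in when it is done.

Besides the shell and the picture viewer there is one more tool, called after "Emit:" by a JSON object that holds its "api" and its "payload", one argument or row to a line. carry_out: Moves the arm, as the interface text tells. Its arguments: {"type":"object","properties":{"commands":{"type":"array","items":{"type":"number"}},"grip_force":{"type":"number"}},"required":["commands"]}

```bash
mkdir -p pics; ls; python3 - <<'E'
from cell import robot
import cv2,numpy as np
print(robot.read_state())
for n in("top","side"):
    im=robot.capture(n); cv2.imwrite(f"pics/{n}0.png",cv2.cvtColor(im,cv2.COLOR_RGB2BGR))
    c=robot.calibration(n); print(n,np.round(c["intrinsics"],1).tolist(),np.round(c["cam_to_world"],3).tolist())
    for t in["rack","scraper","grip","lap","board","slab","disc","stub","angle","loupe","calliper"]:
        print(t,[(d["rect"],round(d["conf"],2)) for d in robot.spot_in(n,t)[:2]])
E
```

```text
pics
{'time': 0.0, 'qpos': array([-1.35618616,  0.41188742, -0.01271108,  1.59706765,  0.00556811,
        1.1343131 , -0.08220091]), 'qd': array([-0.00083346,  0.00031851,  0.0010704 ,  0.00027435, -0.00086136,
       -0.00076913,  0.00142238]), 'effort': array([-9.23851212e-05, -5.87955594e+01,  6.41843006e-01, -2.91072392e+01,
       -5.38704777e-02,  1.86804018e-02,  1.39323138e-04]), 'tool_pos': array([0.17429519, 0.59965563, 0.2218072 ]), 'ee_rot': array([ 1.40929569e-01,  9.90019285e-01, -8.17100741e-04, -7.16905448e-05]), 'contact_force': array([-0.3492949 ,  0.69855769,  0.60590981]), 'torque': array([-0.01861379,  0.01194666,  0.01903406]), 'finger_force': 0.0, 'gripper_width': 0.08794702583733212}
top [[395.1, 0.0, 250.1], [0.0, 395.1, 191.1], [0.0, 0.0, 1.0]] [[0.02, -0.989, 0.147, 0.482], [-1.0, -0.017, 0.026, -0.013], [-0.023, -0.147, -0.989, 0.975], [0.0, 0.0, 0.0, 1.0]]
rack [([297.9, 179.4, 127.2, 69.8], 0.94)]
scraper [([88.3, 172.2, 140.6, 135.4], 0.3)]
grip [([307.8, 218.1, 49.1, 16.4], 0.85), ([297.6, 178.5, 123.3, 69.7], 0.69)]
lap [([361.5, 208.3, 58.5, 34.0], 
[... 339 characters left out ...]
0.0, 346.8, 194.6], [0.0, 0.0, 1.0]] [[-0.941, -0.222, 0.255, 0.373], [-0.338, 0.657, -0.674, 0.551], [-0.018, -0.721, -0.693, 0.692], [0.0, 0.0, 0.0, 1.0]]
rack [([243.3, 101.9, 74.4, 103.8], 0.89), ([203.5, 275.9, 18.0, 24.1], 0.36)]
scraper [([286.4, 120.1, 10.1, 68.5], 0.71)]
grip [([285.7, 120.8, 18.4, 66.5], 0.73)]
lap [([285.9, 98.6, 24.4, 63.1], 0.68)]
board [([149.8, 232.5, 188.9, 149.8], 0.8), ([285.2, 119.4, 15.0, 69.8], 0.58)]
slab [([221.0, 254.8, 15.7, 17.6], 0.74)]
disc [([182.9, 325.2, 15.0, 12.2], 0.44)]
stub [([256.6, 278.6, 14.6, 18.2], 0.54)]
angle [([226.1, 340.4, 17.7, 22.9], 0.54)]
loupe [([203.4, 278.0, 17.1, 21.8], 0.61)]
calliper [([329.1, 171.2, 29.9, 42.7], 0.71)]
```

```bash
python3 - <<'E'
import cv2,numpy as np
t=cv2.imread("pics/top0.png")[150:330,70:430]; cv2.imwrite("pics/top0c.png",cv2.resize(t,None,fx=2.2,fy=2.2,interpolation=cv2.INTER_CUBIC))
s=cv2.imread("pics/side0.png")[90:384,140:380]; cv2.imwrite("pics/side0c.png",cv2.resize(s,None,fx=2,fy=2,interpolation=cv2.INTER_CUBIC))
E
```

```text
(no output)
```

View pics/top0c.png

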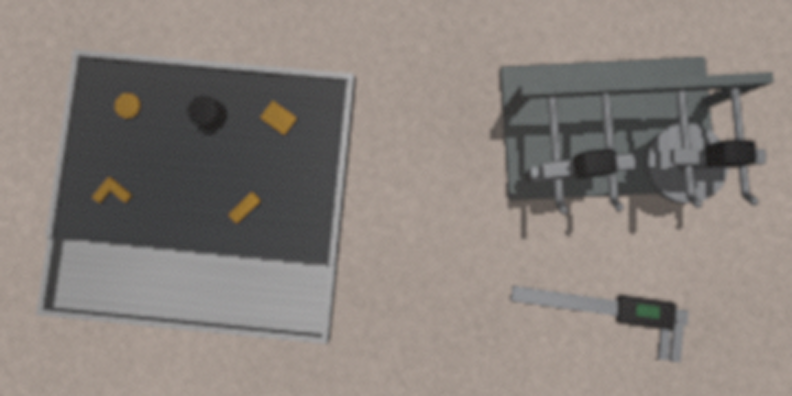

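View pics/side0c.png

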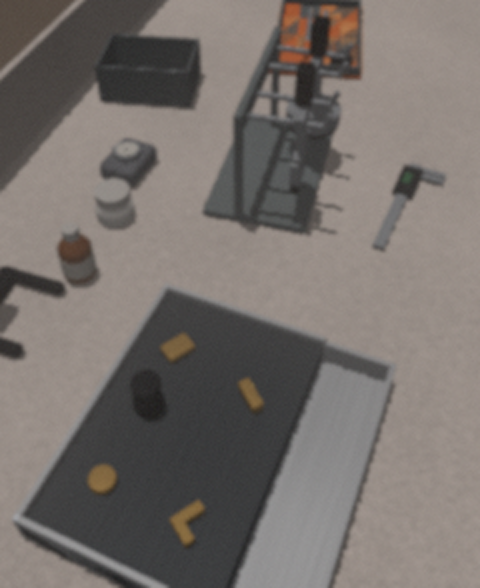

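The top view shows the board on the left, with the plate's back corners at crop (76,54) and (353,74). The offcuts are disc (126,105), loupe foot (~210,122), slab (278,117), angle (110,190) and stub (244,207). The rack is on the right, with prong tips at (562,214), (617,206), (695,204) and (753,200). The scraper hangs on the left hook with its grip near (595,163), and the lap is on the right hook. The side view agrees with this.

```bash
cat > h.py <<'E'
from cell import robot
import numpy as np, cv2
from scipy.optimize import least_squares
def proj(n,P,c=None):
    c=c or robot.calibration(n); K=c["intrinsics"];T=np.linalg.inv(c["cam_to_world"])
    q=np.atleast_2d(P)@T[:3,:3].T+T[:3,3]; 
    return (q/q[:,2:])[:,:2]*[K[0,0],K[1,1]]+[K[0,2],K[1,2]]
def ray(n,uv,z):
    c=robot.calibration(n);K=c["intrinsics"];M=np.array(c["cam_to_world"])
    d=M[:3,:3]@np.array([(uv[0]-K[0][2])/K[0][0],(uv[1]-K[1][2])/K[1][1],1]);return M[:3,3]+d*(z-M[2,3])/d[2]
def tw(p,L):
    L=np.atleast_2d(np.array(L,float));c,s=np.cos(p[2]),np.sin(p[2])
    return np.c_[p[0]+c*L[:,0]-s*L[:,1],p[1]+s*L[:,0]+c*L[:,1],L[:,2]]
def fit(obs,x0):
    # obs: list of (cam,[u,v],[local xyz])
    f=lambda p:np.concatenate([proj(n,tw(p,l))[0]-u for n,u,l in obs])
    r=least_squares(f,x0,loss="soft_l1");return r.x,r.fun.reshape(-1,2)
T=lambda u,v:np.array([u/2.2+70,v/2.2+150])
S=lambda u,v:np.array([u/2+140,v/2+90])
E
python3 - <<'E'
from h import *
b=[("top",T(76,54),[.106,.156,.04]),("top",T(353,74),[.106,-.156,.04]),("top",T(62,240),[-.1,.15,.03]),("top",T(328,265),[-.1,-.15,.03]),("top",T(40,312),[-.182,.156,.034]),("top",T(327,341),[-.182,-.156,.034]),
("side",S(167,290),[.106,-.156,.04]),("side",S(17,520),[.106,.156,.04]),("side",S(393,367),[-.182,-.156,.034])]
p,r=fit(b,[.5,.25,0]);print("board",p.round(4),r.round(1).tolist())
k=[("top",T(562,214),[-.034,.085,.186]),("top",T(617,206),[-.034,.035,.186]),("top",T(695,204),[-.034,-.035,.186]),("top",T(753,200),[-.034,-.085,.186]),
("top",T(556,97),[.072,.085,.17]),("top",T(604,95),[.072,.035,.17]),("top",T(682,92),[.072,-.035,.17]),("top",T(735,90),[.072,-.085,.17])]
q,r=fit(k,[.5,-.25,0]);print("rack",q.round(4),r.round(1).tolist())
np.save("poses.npy",[p,q])
def loc(p,w):
    c,s=np.cos(p[2]),np.sin(p[2]);d=w[:2]-p[:2];return np.array([c*d[0]+s*d[1],-s*d[0]+c*d[1]])
for nm,t,s,z in[("disc",(126,105),(102,478),.04),("slab",(278,117),(178,346),.04),("angle",(111,190),(188,521),.04),("stub",(244,207),(251,394),.042),("loupe_top",(207,110),(146,382),.075)]:
    w=ray("top",T(*t),z);v=ray("side",S(*s),z);print(nm,w[:2].round(4),v[:2].round(4),"board",loc(p,w).round(4),loc(p,v).round(4))
g=ray("top",T(595,163),.22);print("grip",g.round(4),loc(q,g))
E
```

```text
board [ 0.5424  0.2222 -0.0649] [[-1.8, -1.3], [-0.1, -0.1], [-3.3, -0.1], [1.0, -0.3], [-1.5, 2.4], [0.4, 1.4], [-0.3, -4.3], [-1.2, -0.5], [2.7, -2.7]]
rack [ 0.5313 -0.2253  0.0613] [[-0.0, -1.3], [0.5, 1.3], [0.8, 0.7], [-0.0, 1.5], [-2.1, -0.2], [0.5, -0.4], [-0.6, -0.5], [-0.1, -0.7]]
disc [0.5995 0.307 ] [0.5992 0.3087] board [0.0514 0.0883] [0.051 0.09 ]
slab [0.5892 0.1398] [0.5882 0.1427] board [ 0.052  -0.0792] [ 0.0508 -0.0763]
angle [0.5069 0.3171] [0.505  0.3192] board [-0.0416  0.0924] [-0.0436  0.0944]
stub [0.4916 0.172 ] [0.491  0.1751] board [-0.0475 -0.0534] [-0.0483 -0.0504]
loupe_top [0.5913 0.2091] [0.5907 0.2161] board [ 0.0496 -0.0099] [ 0.0486 -0.003 ]
grip [ 0.5334 -0.1657  0.22  ] [0.00580852 0.05943788]
```

```bash
python3 - <<'E'
from h import *
for o,i,bx,fx in[(.15,.144,.1,-.176),(.15,.144,.106,-.176),(.15,.144,.106,-.182),(.15,.144,.1,-.182)]:
    b=[("top",T(76,54),[bx,o,.04]),("top",T(353,74),[bx,-o,.04]),("top",T(62,240),[-.1,i,.03]),("top",T(328,265),[-.1,-i,.03]),("top",T(40,312),[fx,o,.034]),("top",T(327,341),[fx,-o,.034]),
    ("side",S(167,290),[bx,-o,.04]),("side",S(17,520),[bx,o,.04]),("side",S(393,367),[fx,-o,.034])]
    p,r=fit(b,[.5,.25,0]);print("board",p.round(4),np.abs(r).mean().round(2),r.round(1).tolist())
E
```

```text
board [ 0.5428  0.2233 -0.0656] 1.34 [[-0.1, 1.1], [-3.2, 2.1], [-1.3, -0.0], [-2.0, -0.7], [0.9, -0.2], [-2.4, -1.6], [0.5, -1.5], [2.9, -1.8], [-0.8, -1.1]]
board [ 0.541   0.2231 -0.0663] 1.16 [[0.3, -0.6], [-2.9, 0.4], [-1.3, 0.7], [-2.0, 0.2], [0.8, 0.6], [-2.4, -0.7], [-0.9, -2.1], [1.1, -2.9], [0.1, -0.9]]
board [ 0.5427  0.2228 -0.0618] 1.41 [[0.3, -1.0], [-2.9, -0.6], [-1.0, 0.2], [-1.6, -0.9], [1.0, 2.8], [-2.1, 0.9], [-1.9, -2.4], [0.5, -3.0], [1.8, -0.7]]
board [ 0.5455  0.2229 -0.0634] 1.26 [[0.0, 0.2], [-3.1, 0.8], [-1.0, -1.1], [-1.8, -2.0], [0.9, 1.4], [-2.3, -0.3], [-0.6, -1.9], [1.8, -2.3], [0.6, -0.8]]
```

```bash
cat >> h.py <<'E'
from scipy.spatial.transform import Rotation as R
def Rt(a): # pointing down, tool y at world angle a
    y=np.array([np.cos(a),np.sin(a),0]);z=np.array([0,0,-1.]);return R.from_matrix(np.c_[np.cross(y,z),y,z])
def rows(tgts,s=None):
    s=s or robot.read_state();r0=R.from_quat(s["ee_rot"]);p0=s["tool_pos"]
    for p,a in tgts:
        print((r0.inv().apply(np.array(p)-p0)*1000).round(1).tolist(),(r0.inv()*Rt(a)).as_rotvec().round(4).tolist())
def brd(P,p=(.542,.222,-.065)): return tw(p,P)[0]
def pr(s=None):
    s=s or robot.read_state();y=R.from_quat(s["ee_rot"]).as_matrix();print(s["time"],s["tool_pos"].round(4),"yaw",np.arctan2(y[1,1],y[0,1]).round(4),"tilt",y[:,2].round(3),s["gripper_width"].round(4),s["finger_force"],s["contact_force"].round(1))
E
python3 - <<'E'
from h import *
pr();rows([((.174,.6,.34),1.288),((.45,.2,.34),.6),((.533,-.166,.34),.061)])
E
```

```text
Traceback (most recent call last):
  File "h.py", line 29, in pr
    s=s or robot.read_state();y=R.from_quat(s["ee_rot"]).as_matrix();print(s["time"],s["tool_pos"].round(4),"yaw",np.arctan2(y[1,1],y[0,1]).round(4),"tilt",y[:,2].round(3),s["gripper_width"].round(4),s["finger_force"],s["contact_force"].round(1))
                                                                                                                                                                            ^^^^^^^^^^^^^^^^^^^^^^^^
AttributeError: 'float' object has no attribute 'round'
```

```bash
sed -i 's/s\["gripper_width"\].round(4)/round(s["gripper_width"],4)/' h.py
python3 - <<'E'
from h import *
pr();rows([((.174,.6,.34),1.288),((.45,.2,.34),.6),((.533,-.166,.34),.061)])
E
```

```text
1.2 [0.1744 0.6002 0.2226] yaw 1.288 tilt [-0.  0. -1.] 0.0878 0.0 [0.4 0.5 0.3]
[0.3, -0.3, -117.4] [0.0, -0.0, 0.0]
[-376.3, -307.4, -117.4] [0.0, -0.0, 0.688]
[-558.1, -635.7, -117.4] [-0.0, -0.0, 1.227]
```

Emit:
{"api": "carry_out", "payload": {
  "commands": [0,0,-60,0,0,0,87,0,0,-117,0,0,0,87,-376,-307,-117,0,0,0.688,87,-376,-307,-117,0,0,0.688,87,-376,-307,-117,0,0,0.688,87,-376,-307,-117,0,0,0.688,87,-376,-307,-117,0,0,0.688,87,-376,-307,-117,0,0,0.688,87,-376,-307,-117,0,0,0.688,87,-376,-307,-117,0,0,0.688,87,-558,-636,-117,0,0,1.227,87,-558,-636,-117,0,0,1.227,87,-558,-636,-117,0,0,1.227,87,-558,-636,-117,0,0,1.227,87,-558,-636,-117,0,0,1.227,87,-558,-636,-117,0,0,1.227,87,-558,-636,-117,0,0,1.227,87,-558,-636,-117,0,0,1.227,87]
}}

```text
time: 3.45
tool_pos: [0.5327, -0.1659, 0.3394]
ee_rot: [0.685, 0.728, -0.0, -0.0]
contact_force: [0.4, 0.7, -0.2]
gripper_width: 0.0871
finger_force: 0.0
```

```bash
python3 - <<'E'
from h import *
pr()
c=robot.calibration("wrist");im=robot.capture("wrist");cv2.imwrite("pics/w1.png",im[:,:,::-1])
print(c)
print([robot.spot_in("wrist",t)[:2] for t in("grip","scraper")])
top=robot.capture("top")
E
```

```text
3.45 [ 0.5327 -0.1659  0.3394] yaw 0.0606 tilt [-0.001  0.    -1.   ] 0.0871 0.0 [ 0.4  0.7 -0.2]
{'intrinsics': array([[297.31863964,   0.        , 255.4835196 ],
       [  0.        , 297.31863964, 189.68839342],
       [  0.        ,   0.        ,   1.        ]]), 'cam_to_world': array([[ 9.98069229e-01,  5.98012270e-02,  1.67817479e-02,
         5.28185034e-01],
       [ 6.21093230e-02, -9.58761193e-01, -2.77343480e-01,
        -9.05735622e-02],
       [-4.95791796e-04,  2.77850296e-01, -9.60624259e-01,
         5.01967360e-01],
       [ 0.00000000e+00,  0.00000000e+00,  0.00000000e+00,
         1.00000000e+00]])}
[[], [{'rect': [243.8, 129.1, 30.7, 81.7], 'conf': 0.64}]]
```

View pics/w1.png

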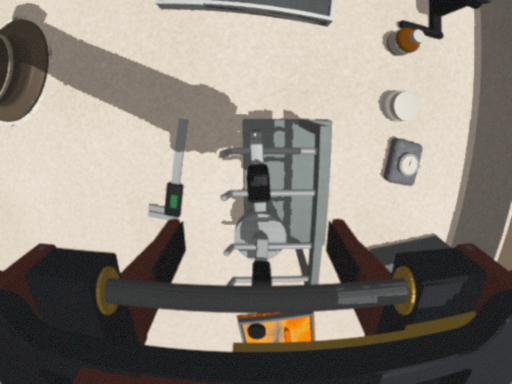

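The wrist view shows the scraper with its black grip at about (258,183) and its crossbar running from about (257,130) to (262,212). The fingers straddle it in x.

```bash
cat >> h.py <<'E'
def fish(P,c):
    K=c["intrinsics"];T=np.linalg.inv(c["cam_to_world"]);q=np.atleast_2d(P)@T[:3,:3].T+T[:3,3]
    r=np.hypot(q[:,0],q[:,1]);th=np.arctan2(r,q[:,2]);return q[:,:2]/r[:,None]*(th*K[0,0])[:,None]+[K[0,2],K[1,2]]
def box(x,y,z0,z1):return np.array([[a,b,z] for a in(-x,x) for b in(-y,y) for z in(z0,z1)])
E
python3 - <<'E'
from h import *
im=cv2.imread("pics/w1.png");c=robot.calibration("wrist")
m=(im.max(2)<50).astype(np.uint8);m[:140]=0;m[215:]=0;m[:,:235]=0;m[:,285:]=0
n,l,st,ce=cv2.connectedComponentsWithStats(m);k=1+st[1:,4].argmax();print(st[k],ce[k])
tgt=(l==k)
def ren(p):
    h=cv2.convexHull(fish(tw(p,box(.011,.015,.182,.232)),c).astype(np.float32));M=np.zeros((384*4,512*4),np.uint8)
    cv2.fillPoly(M,[(h*4+2).astype(np.int32)],255);return cv2.resize(M,(512,384),interpolation=cv2.INTER_AREA)/255
best=min((((ren((x,y,a))-tgt)**2).sum(),x,y,a) for x in np.arange(.523,.545,.001) for y in np.arange(-.176,-.155,.001) for a in(0.0,.03,.06,.09,.12))
print(best)
v=im[110:240,200:320].copy();v=cv2.resize(v,None,fx=4,fy=4)
for bx in(box(.011,.015,.182,.232),box(.007,.042,.17,.182)):
    for q in fish(tw(best[1:],bx),c):cv2.circle(v,tuple(((q-[200,110]+.5)*4).astype(int)),3,(0,0,255),-1)
cv2.imwrite("pics/w1c.png",v)
E
```

```text
[247 164  23  39 617] [257.54132901 183.50567261]
(np.float64(299.12356785851597), np.float64(0.536), np.float64(-0.16599999999999998), 0.09)
```

View pics/w1c.png

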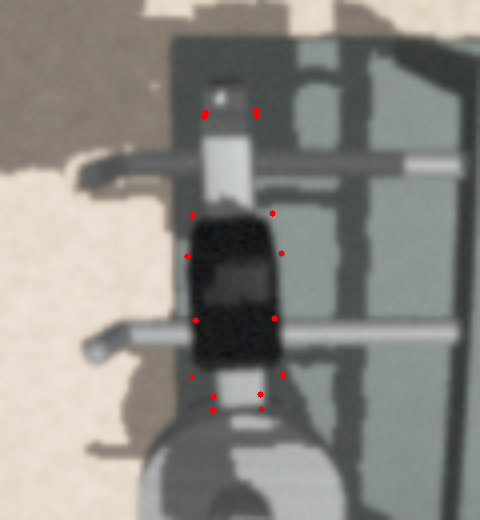

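```bash
python3 - <<'E'
from h import *
pr();rows([((.5355,-.166,.26),.068),((.5355,-.166,.194),.068)])
E
```

```text
3.65 [ 0.533  -0.1645  0.3397] yaw 0.0638 tilt [ 0.     0.001 -1.   ] 0.0871 0.0 [-0.7 -0.1  0.6]
[-1.7, 2.4, 79.7] [0.0003, -0.0008, -0.0042]
[-1.7, 2.4, 145.7] [0.0003, -0.0008, -0.0042]
```

Emit:
{"api": "carry_out", "payload": {
  "commands": [0,2.5,40,0,0,0,87,0,2.5,80,0,0,0,87,0,2.5,110,0,0,0,87,0,2.5,130,0,0,0,87,0,2.5,146,0,0,0,87,0,2.5,146,0,0,0,87,0,2.5,146,0,0,0,50,0,2.5,146,0,0,0,30,0,2.5,146,0,0,0,10,0,2.5,146,0,0,0,10,0,2.5,146,0,0,0,10,0,2.5,146,0,0,0,10],
  "grip_force": 55
}}

```text
time: 5.15
tool_pos: [0.5353, -0.1661, 0.1936]
ee_rot: [0.685, 0.728, 0.0, -0.0]
contact_force: [0.1, 0.5, 0.3]
gripper_width: 0.0303
finger_force: 0.0
```

Emit:
{"api": "carry_out", "payload": {
  "commands": [0,0,0,0,0,0,5,0,0,0,0,0,0,5,0,0,0,0,0,0,5,0,0,0,0,0,0,5]
}}

```text
time: 5.65
tool_pos: [0.5353, -0.1661, 0.1936]
ee_rot: [0.685, 0.728, 0.0, -0.0]
contact_force: [0.5, -0.7, -0.6]
gripper_width: 0.0221
finger_force: 53.7
```

Emit:
{"api": "carry_out", "payload": {
  "commands": [0,0,-8,0,0,0,5,0,0,-20,0,0,0,5,0,0,-35,0,0,0,5,0,0,-45,0,0,0,5,0,-15,-45,0,0,0,5,0,-40,-45,0,0,0,5,0,-70,-45,0,0,0,5,0,-100,-45,0,0,0,5,0,-120,-45,0,0,0,5,0,-130,-45,0,0,0,5,0,-130,-45,0,0,0,5]
}}

```text
time: 7.02
tool_pos: [0.405, -0.1739, 0.2387]
ee_rot: [0.685, 0.728, 0.001, -0.0]
contact_force: [1.0, 0.0, -2.7]
gripper_width: 0.0219
finger_force: 53.7
```

```bash
python3 - <<'E'
from h import *
pr()
ims=[robot.capture(n) for n in("side","top")]
cv2.imwrite("pics/b.png",np.vstack([cv2.resize(i,None,fx=1,fy=1)[60:350] for i in ims])[:,:,::-1])
B=lambda x,y,z=.0:brd([x,y,z])
rows([((.40,-.16,.27),.061),(B(.0806,.09,.27),-.065),(B(.0806,.09,.167),-.065)])
E
```

```text
7.025 [ 0.405  -0.1739  0.2387] yaw 0.0609 tilt [ 0.001  0.001 -1.   ] 0.0219 53.67301940917969 [ 1.   0.  -2.7]
[14.2, -5.2, -31.3] [0.0006, 0.0001, 0.0005]
[465.9, 251.3, -31.2] [0.0006, 0.0, 0.1265]
[465.9, 251.3, 71.8] [0.0006, 0.0, 0.1265]
```

View pics/b.png

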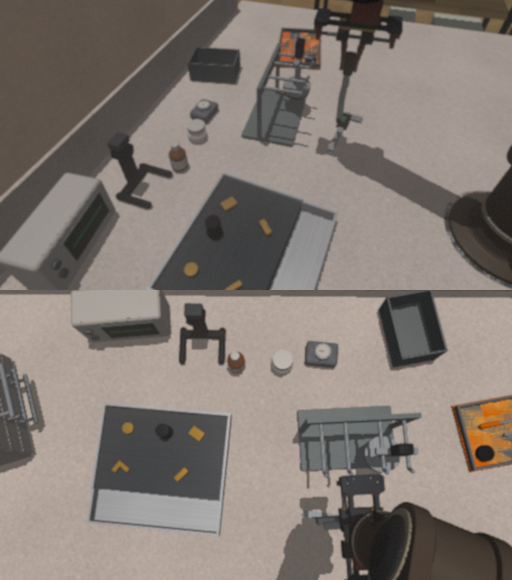

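The scraper is held clear of the rack. Before the sweep I need to check the height of the stand behind the board (top px ~(195,78), side px ~(120,200)) and of the toaster.

```bash
python3 - <<'E'
from h import *
def tri(a,b):
    L=[]
    for n,u in(("top",a),("side",b)):
        p0=ray(n,u,0);p1=ray(n,u,.3);L.append((p1,(p1-p0)/np.linalg.norm(p1-p0)))
    (p,d),(q,e)=L;s=np.linalg.lstsq(np.c_[d,-e],q-p,rcond=None)[0];A,C=p+s[0]*d,q+s[1]*e;return ((A+C)/2).round(3),np.linalg.norm(A-C).round(4)
print("post",tri((195,80),(121,203)))
print("toaster front-right-top",tri((164,91),(106,246)), "left",tri((78,92),(0,312)))
E
```

```text
post (array([0.851, 0.136, 0.142]), np.float64(0.006))
toaster front-right-top (array([0.849, 0.219, 0.087]), np.float64(0.0035)) left (array([0.847, 0.418, 0.149]), np.float64(0.0593))
```

Emit:
{"api": "carry_out", "payload": {
  "commands": [30,0,-15,0,0,0,5,80,10,-31,0,0,0,5,130,30,-31,0,0,0,5,180,60,-31,0,0,0.02,5,230,100,-31,0,0,0.04,5,280,140,-31,0,0,0.06,5,330,180,-31,0,0,0.08,5,380,215,-31,0,0,0.1,5,430,240,-31,0,0,0.12,5,460,250,-31,0,0,0.1265,5,466,251,-31,0,0,0.1265,5,466,251,-10,0,0,0.1265,5,466,251,10,0,0,0.1265,5,466,251,30,0,0,0.1265,5,466,251,30,0,0,0.1265,5]
}}

```text
time: 9.0
tool_pos: [0.6268, 0.3051, 0.2066]
ee_rot: [0.73, 0.683, -0.002, -0.0]
contact_force: [-0.1, 0.6, -2.3]
gripper_width: 0.022
finger_force: 54.9
```

```bash
python3 - <<'E'
from h import *
pr()
i=robot.capture("side");j=robot.capture("wrist")
cv2.imwrite("pics/c.png",np.vstack([cv2.resize(i[200:384,120:376],None,fx=2,fy=2,interpolation=cv2.INTER_CUBIC),j[:230]])[:,:,::-1])
rows([(brd([.0806,.09,.167]),-.065)])
c=robot.calibration("wrist");print(fish(brd([.106,.15,.04]),c),fish(brd([.1,.05,.04]),c))
E
```

```text
9.0 [0.6268 0.3051 0.2066] yaw -0.0663 tilt [-0.003 -0.002 -1.   ] 0.022 54.913684129714966 [-0.1  0.6 -2.3]
[0.8, 0.2, 42.0] [0.0003, 0.0003, -0.0011]
[[278.42480456 119.17349249]] [[271.88933061 204.84723603]]
```

View pics/c.png

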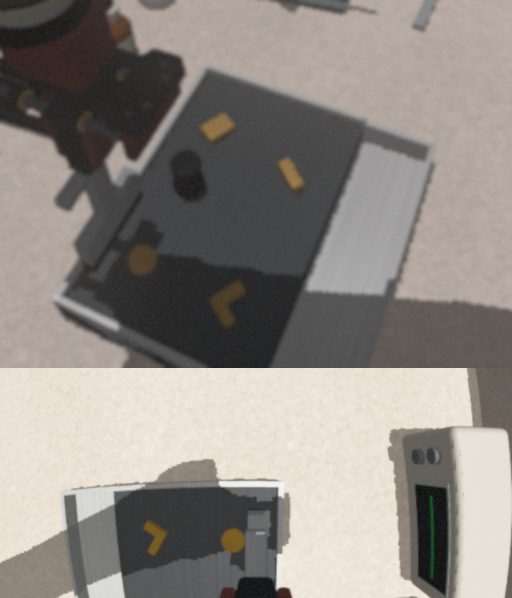

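The blade sits between the disc and the back curb, with about 6 mm to the disc and 12 mm to the curb. I'll shift it 2 mm back, lower it and sweep the left lane.

Emit:
{"api": "carry_out", "payload": {
  "commands": [0,2,20,0,0,0,5,0,2,41,0,0,0,5,0,2,41,0,0,0,5,0,-4,41,0,0,0,5,0,-14,41,0,0,0,5,0,-26,41,0,0,0,5,0,-38,41,0,0,0,5,0,-50,41,0,0,0,5,0,-62,41,0,0,0,5,0,-74,41,0,0,0,5,0,-86,41,0,0,0,5,0,-98,41,0,0,0,5,0,-110,41,0,0,0,5,0,-122,41,0,0,0,5,0,-134,41,0,0,0,5,0,-146,41,0,0,0,5]
}}

```text
time: 11.1
tool_pos: [0.481, 0.316, 0.1676]
ee_rot: [0.73, 0.684, -0.0, -0.0]
contact_force: [0.3, 0.0, -1.2]
gripper_width: 0.0222
finger_force: 54.9
```

Emit:
{"api": "carry_out", "payload": {
  "commands": [0,-14,0,0,0,0,5,0,-28,0,0,0,0,5,0,-42,0,0,0,0,5,0,-56,0,0,0,0,5,0,-62,0,0,0,0,5,0,-62,0,0,0,0,5,0,-62,-30,0,0,0,5,0,-62,-70,0,0,0,5,0,-62,-105,0,0,0,5]
}}

```text
time: 12.22
tool_pos: [0.4208, 0.3198, 0.274]
ee_rot: [0.73, 0.683, 0.0, 0.0]
contact_force: [0.5, 0.6, -2.3]
gripper_width: 0.0217
finger_force: 54.9
```

```bash
python3 - <<'E'
from h import *
pr()
i=robot.capture("side");j=robot.capture("wrist")
for t in("disc","angle","slab","stub"): print(t,robot.spot_in("side",t)[:1])
cv2.imwrite("pics/d.png",np.vstack([cv2.resize(i[200:384,120:376],None,fx=2,fy=2,interpolation=cv2.INTER_CUBIC),j[:230]])[:,:,::-1])
rows([(brd([.083,-.081,.24]),-.065),(brd([.083,-.081,.167]),-.065)])
E
```

```text
12.225 [0.4208 0.3198 0.274 ] yaw -0.0664 tilt [ 0.001  0.    -1.   ] 0.0217 54.913854002952576 [ 0.5  0.6 -2.3]
disc [{'rect': [152.2, 247.4, 180.9, 136.6], 'conf': 0.58}]
angle [{'rect': [264.1, 358.2, 10.4, 20.7], 'conf': 0.66}]
slab [{'rect': [222.6, 257.3, 13.3, 13.0], 'conf': 0.67}]
stub []
[-170.2, 211.6, 31.3] [-0.0012, 0.0015, -0.0007]
[-170.1, 211.6, 104.3] [-0.0012, 0.0015, -0.0007]
```

View pics/d.png

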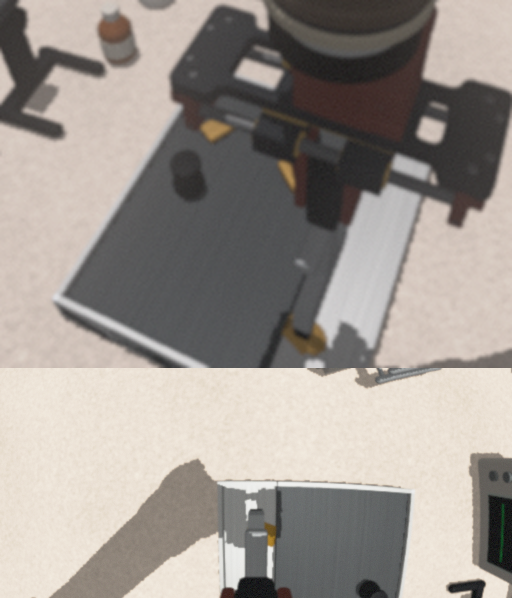

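Both left-lane offcuts have left the plate and brass shows in the trough beside the edge. The loupe has not moved. Next is the right lane.

Emit:
{"api": "carry_out", "payload": {
  "commands": [-40,30,0,0,0,0,5,-80,75,0,0,0,0,5,-120,120,5,0,0,0,5,-150,165,10,0,0,0,5,-172,200,20,0,0,0,5,-172,214,31,0,0,0,5,-172,214,45,0,0,0,5,-172,214,60,0,0,0,5,-172,214,60,0,0,0,5]
}}

```text
time: 13.65
tool_pos: [0.6206, 0.1356, 0.211]
ee_rot: [0.729, 0.684, -0.001, -0.001]
contact_force: [0.2, 0.1, -2.4]
gripper_width: 0.0217
finger_force: 54.9
```

```bash
python3 - <<'E'
from h import *
pr()
i=robot.capture("side");j=robot.capture("wrist")
cv2.imwrite("pics/e.png",np.vstack([cv2.resize(i[200:384,120:376],None,fx=2,fy=2,interpolation=cv2.INTER_CUBIC),j[:230]])[:,:,::-1])
rows([(brd([.0855,-.083,.168]),-.065)])
E
```

```text
13.65 [0.6206 0.1356 0.211 ] yaw -0.0636 tilt [-0.003 -0.    -1.   ] 0.0217 54.913655519485474 [ 0.2  0.1 -2.4]
[-1.7, 0.1, 44.9] [-0.0, -0.0004, 0.0008]
```

View pics/e.png

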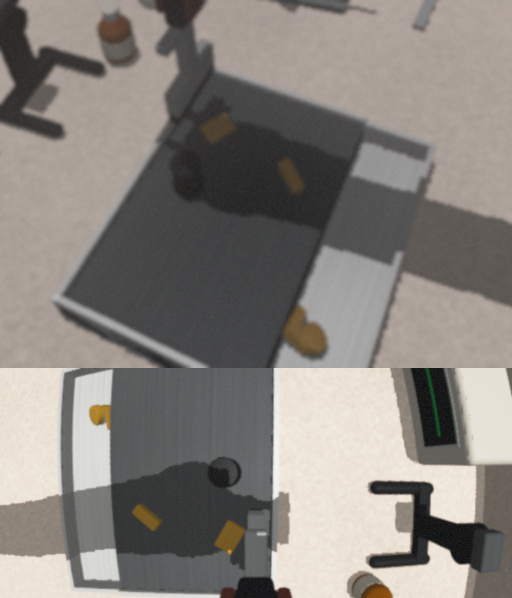

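Disc and angle are in the trough. The blade is behind the slab and clear of the loupe. I'll lower it and sweep, shifting 18 mm towards +y once past the loupe to centre on the stub.

Emit:
{"api": "carry_out", "payload": {
  "commands": [0,0,22,0,0,0,5,0,0,43,0,0,0,5,0,0,43,0,0,0,5,0,-6,43,0,0,0,5,0,-16,43,0,0,0,5,0,-28,43,0,0,0,5,0,-40,43,0,0,0,5,0,-52,43,0,0,0,5,0,-64,43,0,0,0,5,0,-74,43,0,0,0,5,6,-82,43,0,0,0,5,12,-90,43,0,0,0,5,18,-98,43,0,0,0,5,18,-110,43,0,0,0,5,18,-122,43,0,0,0,5,18,-134,43,0,0,0,5,18,-146,43,0,0,0,5]
}}

```text
time: 15.88
tool_pos: [0.4769, 0.1618, 0.1696]
ee_rot: [0.73, 0.683, -0.0, -0.0]
contact_force: [0.7, -0.9, -2.4]
gripper_width: 0.0215
finger_force: 54.9
```

Emit:
{"api": "carry_out", "payload": {
  "commands": [0,-14,0,0,0,0,5,0,-28,0,0,0,0,5,0,-42,0,0,0,0,5,0,-56,0,0,0,0,5,0,-65,0,0,0,0,5,0,-65,0,0,0,0,5,0,-65,-30,0,0,0,5,0,-65,-70,0,0,0,5,0,-65,-105,0,0,0,5,-50,-65,-115,0,0,0,5,-100,-65,-115,0,0,0,5,-150,-65,-115,0,0,0,5,-150,-65,-115,0,0,0,5]
}}

```text
time: 17.5
tool_pos: [0.4033, 0.0129, 0.285]
ee_rot: [0.732, 0.681, 0.001, -0.0]
contact_force: [-0.5, -0.0, -3.1]
gripper_width: 0.0222
finger_force: 54.9
```

```bash
python3 - <<'E'
from h import *
pr()
i=robot.capture("side");j=robot.capture("wrist")
cv2.imwrite("pics/f.png",np.vstack([cv2.resize(i[200:384,120:376],None,fx=2,fy=2,interpolation=cv2.INTER_CUBIC),j[:230]])[:,:,::-1])
q=np.load("poses.npy")[1];print(q);rows([(tw(q,[[-.125,.06,.26]])[0],q[2])])
E
```

```text
17.5 [0.4033 0.0129 0.285 ] yaw -0.072 tilt [ 0.001  0.001 -1.   ] 0.0222 54.913557171821594 [-0.5 -0.  -3.1]
[ 0.53127262 -0.22534369  0.06132205]
[-189.3, 12.0, 24.7] [0.0007, -0.0009, -0.1282]
```

View pics/f.png

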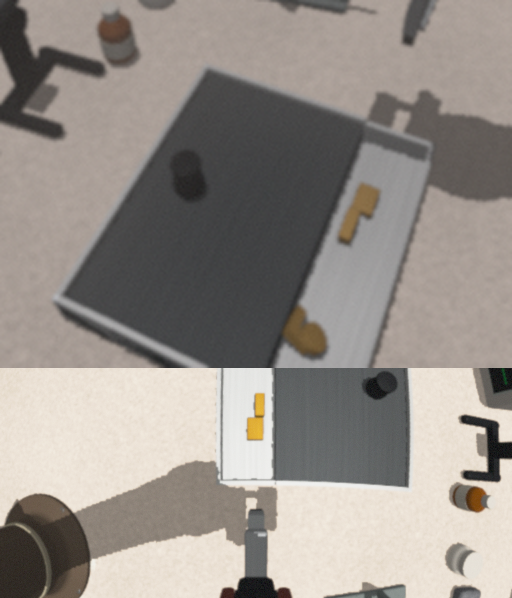

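```bash
python3 - <<'E'
from h import *
pr();rows([((.4055,-.174,.2386),.061)])
E
```

```text
17.6 [0.4035 0.0165 0.2849] yaw -0.0669 tilt [ 0.001  0.001 -1.   ] 0.0215 54.913777112960815 [ 0.5  1.  -3.7]
[-190.0, 14.7, 46.1] [0.0007, -0.0009, -0.1279]
```

Emit:
{"api": "carry_out", "payload": {
  "commands": [-40,3,10,0,0,-0.03,5,-80,6,20,0,0,-0.06,5,-120,9,30,0,0,-0.09,5,-160,12,40,0,0,-0.12,5,-185,14,46,0,0,-0.128,5,-190,14.7,46,0,0,-0.128,5,-190,14.7,46,0,0,-0.128,5,-190,14.7,46,0,0,-0.128,5]
}}

```text
time: 18.6
tool_pos: [0.4058, -0.1728, 0.2387]
ee_rot: [0.684, 0.729, 0.0, -0.0]
contact_force: [-0.4, 0.1, -2.5]
gripper_width: 0.0217
finger_force: 54.9
```

```bash
python3 - <<'E'
from h import *
for _ in range(3):
    robot.capture("top");pr()
print("scr side",robot.capture("side").shape)
rows([((.5353,-.1661,.2386),.061),((.5353,-.1661,.1936),.061)])
i=robot.capture("top");j=robot.capture("wrist");s=robot.capture("side")
cv2.imwrite("pics/g.png",np.vstack([cv2.resize(i[170:310,80:240],None,fx=3.2,fy=3.2,interpolation=cv2.INTER_CUBIC)[:,:512],j[90:230]])[:,:,::-1])
E
```

```text
18.65 [ 0.4058 -0.1729  0.2387] yaw 0.0644 tilt [ 0.     0.001 -1.   ] 0.022 54.9137145280838 [-0.9  0.  -2.4]
18.7 [ 0.4057 -0.1731  0.2388] yaw 0.0642 tilt [ 0.     0.001 -1.   ] 0.0219 54.91373598575592 [-0.3 -1.  -1.8]
18.75 [ 0.4057 -0.1733  0.2388] yaw 0.064 tilt [ 0.     0.001 -1.   ] 0.0217 54.913737773895264 [-0.3 -0.2 -2.7]
scr side (384, 512, 3)
[-0.9, 129.8, 0.2] [0.0005, -0.0005, 0.0027]
[-1.0, 129.8, 45.2] [0.0005, -0.0005, 0.0027]
```

View pics/g.png

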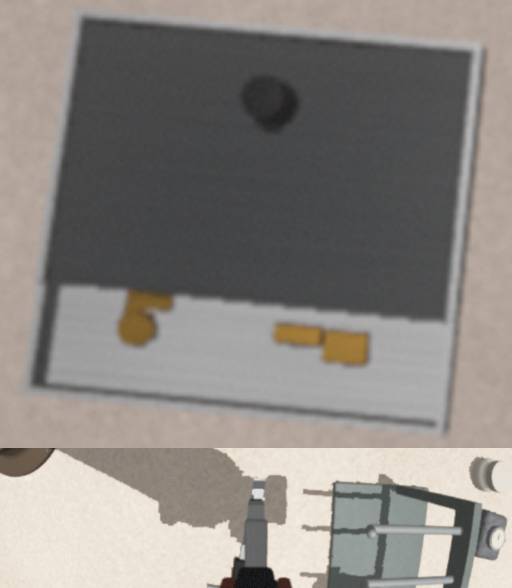

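All four offcuts are in the trough and the loupe is in place. Hanging the scraper back now.

Emit:
{"api": "carry_out", "payload": {
  "commands": [0,20,0,0,0,0,5,0,45,0,0,0,0,5,0,70,0,0,0,0,5,0,95,0,0,0,0,5,0,115,0,0,0,0,5,0,127,0,0,0,0,5,0,130,0,0,0,0,5,0,130,0,0,0,0,5,0,130,12,0,0,0,5,0,130,24,0,0,0,5,0,130,34,0,0,0,5,0,130,40,0,0,0,5,0,130,44,0,0,0,5,0,130,44,0,0,0,5]
}}

```text
time: 20.7
tool_pos: [0.5351, -0.166, 0.1945]
ee_rot: [0.685, 0.729, -0.0, -0.0]
contact_force: [0.8, -0.9, -3.1]
gripper_width: 0.0216
finger_force: 54.9
```

```bash
python3 - <<'E'
from h import *
pr()
i=robot.capture("side");j=robot.capture("wrist")
cv2.imwrite("pics/k.png",np.vstack([cv2.resize(i[70:230,200:370],None,fx=3,fy=3,interpolation=cv2.INTER_CUBIC)[:,:510],j[90:230,:510]])[:,:,::-1])
E
```

```text
20.7 [ 0.5351 -0.166   0.1945] yaw 0.0624 tilt [-0. -0. -1.] 0.0216 54.913721680641174 [ 0.8 -0.9 -3.1]
```

View pics/k.png

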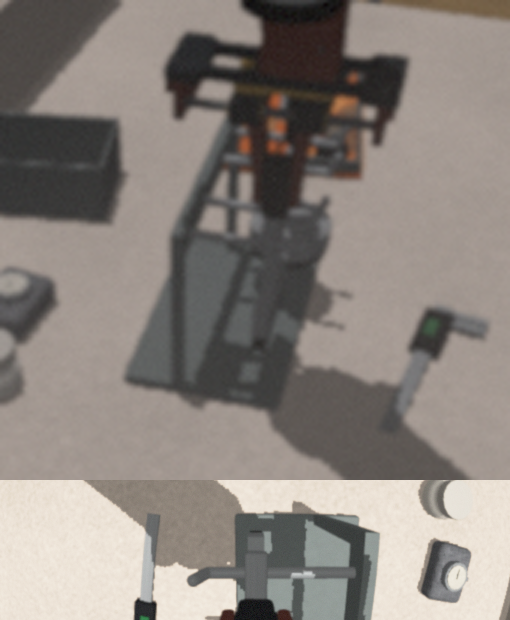

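The scraper is on its hook with the crossbar across the prongs. I'll set it down the last millimetre, release and retreat.

Emit:
{"api": "carry_out", "payload": {
  "commands": [0,0,1.2,0,0,0,5,0,0,1.2,0,0,0,5,0,0,1.2,0,0,0,30,0,0,1.2,0,0,0,60,0,0,1.2,0,0,0,87,0,0,1.2,0,0,0,87,0,0,1.2,0,0,0,87,0,0,1.2,0,0,0,87,0,0,1.2,0,0,0,87,0,0,1.2,0,0,0,87]
}}

```text
time: 22.05
tool_pos: [0.5352, -0.166, 0.1934]
ee_rot: [0.685, 0.729, -0.0, -0.0]
contact_force: [0.5, -0.1, 0.3]
gripper_width: 0.0872
finger_force: 0.0
```

Emit:
{"api": "carry_out", "payload": {
  "commands": [0,0,-15,0,0,0,87,0,0,-35,0,0,0,87,0,0,-70,0,0,0,87,0,0,-110,0,0,0,87,0,0,-150,0,0,0,87,0,0,-150,0,0,0,87,0,0,-150,0,0,0,87,0,0,-150,0,0,0,87]
}}

```text
time: 23.05
tool_pos: [0.5347, -0.1657, 0.3425]
ee_rot: [0.685, 0.729, -0.0, -0.001]
contact_force: [-1.0, 0.1, -0.6]
gripper_width: 0.087
finger_force: 0.0
```

```bash
python3 - <<'E'
from h import *
pr()
i=robot.capture("side");j=robot.capture("wrist")
cv2.imwrite("pics/l.png",np.vstack([cv2.resize(i[70:230,200:370],None,fx=2,fy=2,interpolation=cv2.INTER_CUBIC),cv2.resize(j[90:260,170:340],None,fx=2,fy=2)[:,:340]])[:,:,::-1])
E
```

```text
23.05 [ 0.5347 -0.1657  0.3425] yaw 0.0625 tilt [-0.002  0.    -1.   ] 0.087 0.0 [-1.   0.1 -0.6]
```

View pics/l.png

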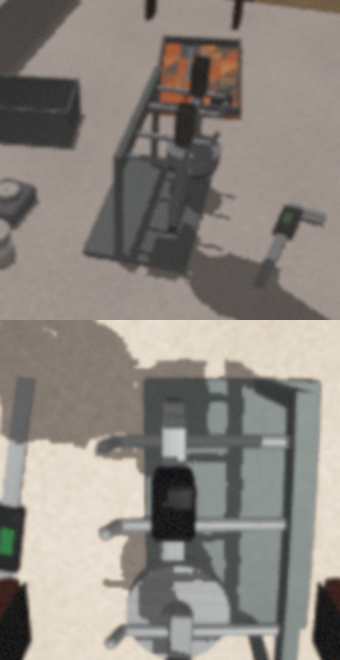

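The scraper hangs upright across both prongs as before, and the gripper is clear.

```bash
python3 -c "
from cell import robot
print(robot.sign_off())"
```

```text
the job is handed in; nothing more can be done
None
```

The job is handed in, with no score returned: the last pictures show all four offcuts in the trough, the loupe still standing on the plate and the scraper hanging on its hook with the gripper clear, at about 23 s of the 58 s limit.

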